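Nest the filling line's drip trays

ROBOT

A 6-joint arm with a two-finger parallel gripper is mounted at the origin on the work surface. World frame = base frame: x ahead of the robot, y to its left, z up, the work surface at z = 0. Lengths are in m, angles in degrees, forces in N, time in s.
With the tool pointing down it reaches from about 0.35 to 0.975 m from the base axis. Payload 7.1 kg.
Tool frame: the origin (TCP) lies between the finger pads; the fingertips stand 11 mm ahead of it and the grasp point (between the pads) lies 8 mm behind it (manip.tip_extent is the distance from the TCP to the fingertips, in m); z points along the fingers, y is the line along which they close (so a half turn about z gives the same grasp; the last joint's range is limited). The gripper opens to 88 mm and grips with 3 to 60 N. Pads are 20 mm wide; open, the fingers measure 115 mm over their backs; the gripper's body (75 mm by 178 mm) begins 61 mm behind the grasp point.
Start: joints at [-69.557, 24.242, 93.386, -0, 62.372, -1.089], TCP at [0.229, -0.581, 0.234] pointing down, gripper open.
Joint ranges: [-172.04, 172.04], [-51.8, 120.97], [4.93, 147.93], [-75.15, 255.16], [6.16, 154.13], [-145.62, 145.62]. Speed limits (degrees/s): [136.94, 136.94, 172.46, 180, 180, 180].

INTERFACE

Orientations are given as [roll, pitch, yaw] about the fixed x, y, z axes, in that order (R = Rz(yaw) Ry(pitch) Rx(roll)).
In Python, from rig import manip gives the robot as it stands. The module is installed in compiled form; this text tells all that it offers.
- The arm moves only by the tool move_arm, never from a script. Its arguments are lists of equal length, an entry for each row: "rot": the turn, a rotation vector about the world's x, y, z as a fraction of full scale, a list of three; "travel": the shift along the world's x, y, z as a fraction of full scale, a list of three; "jaw": the finger opening in mm, from 0 to 87.8. A call has 1 to 12 rows; each row shifts and turns the commanded pose from where the row before left it; what a row does not reach is not made up. Full scale, the value 1, is 0.25 m for a shift and pi rad for a turn. A row lasts 1/12 s, in which the tool goes at most 41.7 mm and 7.16 degrees, less where a joint would pass 70% of its speed; a pose out of reach is approached as far as the arm can. A call with a number of a shift or a turn outside -1 to 1 is refused whole. A call with a gripper value outside its range is refused whole. The fingers move at their own pace and stop on an object; "force" is the grip in N (left out, the last holds). Time passes only in rows, so rows that do not move let the fingers close. It gives the time, the measured TCP pose, the force, the opening and the grip force at its end, in the units of the state.
- manip.get_obs(): the state, without advancing time (a new reading comes with each control period).
- manip.snapshot(name): name is "side" or "top"; returns a dict with "img" (480x640x3 uint8, red, green, blue), "depth" (480x640 float32, m along the optical axis (not along the pixel's ray), 0 where there is no reading), "fov_y" (degrees; the focal length in pixels is half the picture's height over the tangent of half this angle, whatever the lens; pixels are square), "cx", "cy" (the principal point, pixels), "cam_to_world" (4x4, takes a point from camera to world coordinates). Camera axes: x right, y down, z forward; pixel columns grow to the right and rows downward; lengths in m; the calibration is good to about 2 mm. A picture is of the moment at which its call begins.
- manip.sign_off(): hands the job in; it is judged then, once.
The state is a dict: "time_s": time; "joint_pos": joint angles; "joint_velocities": joint speeds; "tau": joint torques, N m; "ee_pos": TCP position; "orientation": TCP orientation; "ft_force": force on the tool from outside, world axes, zero at the start; "moment": the same for the moment, N m; "finger_gap": finger opening in m; "grasp_force": force on a finger pad.
Only numpy, scipy, OpenCV 4.12 (cv2) and the standard library are available. Lean on these libraries where they do the work, as an engineer would, in place of code of your own. Each camera call takes 0.05 s, during which the arm holds its last target. There are 200 camera calls.

TASK

Three of the steel drip trays on this bottling table are the same: one end square, the other round. Nest the two that stand on the bare table into the one on the black rubber mat, one above the other, each turned to match the outline of the tray below and fully seated, and leave the stack of three upright on the mat. Do not shift or knock over the other things on the table.

Things in the scene. Friction and masses are not known exactly. Their poses are not given: they have to be found in the camera images.
- mat: black rubber mat 200 x 130 mm, 4 mm thick, fixed on the table (somewhere else every time); origin at the centre of its underside, x along its 200 mm
- tray_base: loose steel drip tray on the mat, 0.25 kg give or take a third, 48 mm high. Outline from above: square end at x = -70 mm, parallel sides 60 mm apart to x = +40, round nose of 30 mm radius ending at x = +70. The upper 26 mm is an upright collar 3 mm thick; below it a foot 22 mm high is set back 6 mm (9 mm at the bottom). Origin: middle of length and width, on the underside; +x to the nose, z up
- tray_a: steel drip tray on the bare table, same shape, size, mass and frame as tray_base; balanced within 5 mm of the middle of its length; grip it from outside across the collar's parallel sides. Either of tray_a and tray_b may go in first
- tray_b: as tray_a. One tray's foot goes into another's collar with 3 mm play all round (6 mm at the foot's bottom edge) until its shoulder rests on the rim: its origin is then 26 mm above that of the tray below. The wrong way round it cannot go in
- tray_base_nose (a point): tip of the round nose of tray_base at the rim: 70 mm along its x and 48 mm above its underside
- tray_a_nose (a point): tip of the round nose of tray_a at the rim: 70 mm along its x and 48 mm above its underside
- tray_b_nose (a point): tip of the round nose of tray_b at the rim: 70 mm along its x and 48 mm above its underside
- square_tray: open rectangular steel tray 110 x 75 mm, 40 mm high; a bystander that does not belong to the set; origin at the centre of its underside
- bottle: clear upright bottle, 62 mm across and 170 mm tall, with a red cap; a bystander; origin at the centre of its underside
- jar: white jar, 72 mm across and 100 mm tall; a bystander; origin at the centre of its underside
- wrench: 170 mm wrench lying between the robot and the trays; a bystander; origin at the middle of its underside
- brush: 170 mm brush lying between the robot and the trays; a bystander; origin at the middle of its underside
Mind the look-alikes: they are no part of the job. Leave any yellow look-alike of the tray_base alone.

How it is judged:
By the outcome, as a careful person would: the job done as asked, in the order asked, and still so for the second after the job is handed in, with the robot touching nothing.
It also fails if it takes over 70 s, if anything falls off the work surface, if the arm or the gripper's body presses on something with over 40 N, if the wrist force passes 120 N, or if a joint passes its speed limit or range.

## Working session

There is one attempt and no reset: what is moved stays moved. The work goes in short steps, Python scripts to look and compute and a tool call to move; the robot and the scene stay as the last step left them, time stands still between calls to the robot, and variables do not carry over. Pictures are saved under pics/ and viewed, at most 10 in all, crops included, and the job is handed in when it is done.

Besides the shell and the picture viewer there is one more tool, called after "Emit:" as name(argument=value, ...) on one line, values as JSON. move_arm: Moves the arm, as the interface text tells. Shift numbers are shares of 0.25 m and turn numbers shares of pi rad, none past 1 either way. Its arguments: {"type":"object","properties":{"rot":{"type":"array","items":{"type":"array","items":{"type":"number"}}},"travel":{"type":"array","items":{"type":"array","items":{"type":"number"}}},"jaw":{"type":"array","items":{"type":"number"}},"force":{"type":"number"}},"required":["rot","travel","jaw"]}

```bash
mkdir -p pics; python3 - <<'E'
from rig import manip
import cv2,numpy as np
for n in("top","side"):
    s=manip.snapshot(n); cv2.imwrite(f"pics/{n}0.png",s["img"][:,:,::-1]); np.savez(f"{n}0.npz",**s)
    print(n,s["fov_y"],s["cx"],s["cy"],np.round(s["cam_to_world"],3).tolist())
print(manip.get_obs(), manip.tip_extent)
E
```

```text
top 43.0205217066401 322.0360933825769 246.0558007088419 [[-0.004, -0.995, 0.103, 0.384], [-1.0, 0.003, -0.01, -0.045], [0.009, -0.103, -0.995, 1.235], [0.0, 0.0, 0.0, 1.0]]
side 51.031099947144554 321.9853475259863 249.57293868041003 [[-0.856, -0.334, 0.396, 0.084], [-0.518, 0.545, -0.66, 0.682], [0.004, -0.769, -0.639, 0.778], [0.0, 0.0, 0.0, 1.0]]
{'time_s': 0.1, 'joint_pos': array([-6.95578516e+01,  2.42795563e+01,  9.34261579e+01,  3.85906048e-04,
        6.23736421e+01, -1.08937365e+00]), 'joint_velocities': array([ 0.09478688, -0.060241  ,  0.03568856, -0.02609136, -0.05467841,
        0.09420728]), 'tau': array([-1.41048964e-03, -5.45613742e+01, -2.74324536e+01,  6.45827665e-02,
        1.87948236e-02, -2.94495521e-05]), 'ee_pos': array([ 0.22923103, -0.58092155,  0.23299098]), 'orientation': array([-1.79920665e+02, -1.85032118e-03,  2.15313416e+01]), 'ft_force': array([-0.70811494, -0.06124626,  0.17507163]), 'moment': array([ 0.0068523 , -0.0392752 ,  0.00847013]), 'grasp_force': 0.0, 'finger_gap': 0.08800543314182463} 0.011
```

View pics/top0.png

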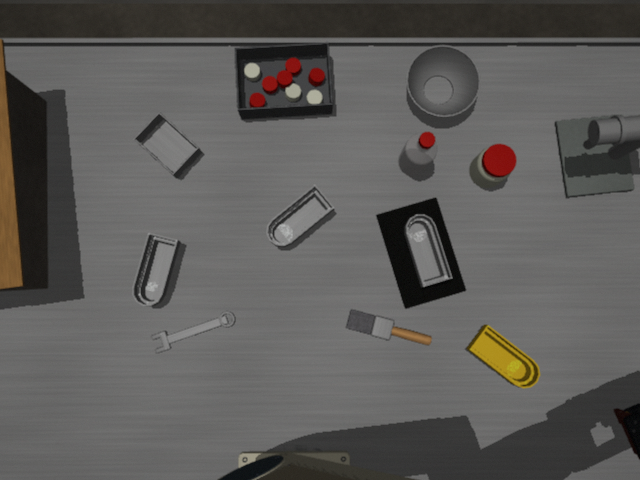

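View pics/side0.png

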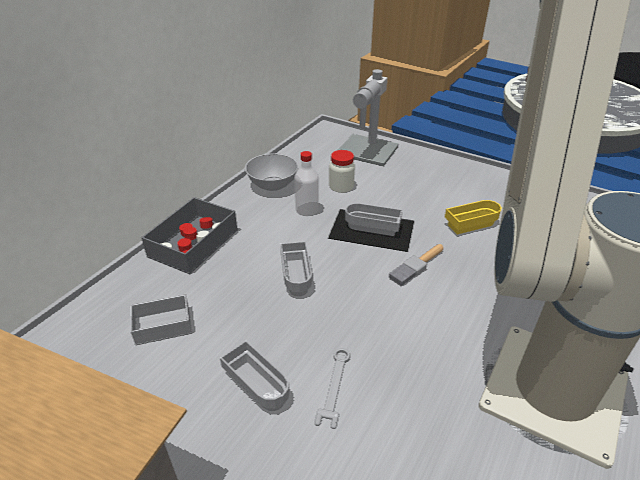

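The top view shows square-and-round grey trays at (157,270) and (301,217), and the base on the mat at (428,250). The look-alikes are the yellow tray at (504,356) and the rectangular tray at (170,147), and both stay put. In the side view the targets are at (256,377), (296,270) and (374,218).

I'll measure the rims from the depth.

```bash
cat > h.py <<'E'
import numpy as np,cv2
from rig import manip
def cloud(s):
    f=240/np.tan(np.radians(s["fov_y"])/2); v,u=np.mgrid[:480,:640]; d=s["depth"]
    P=np.stack([(u-s["cx"])/f*d,(v-s["cy"])/f*d,d],-1); T=s["cam_to_world"]
    return P@T[:3,:3].T+T[:3,3]
def proj(s,p):
    T=s["cam_to_world"]; f=240/np.tan(np.radians(s["fov_y"])/2); q=(np.asarray(p)-T[:3,3])@T[:3,:3]
    return q[...,:2]/q[...,2:]*f+[float(s["cx"]),float(s["cy"])]
def fit(P):
    "rim points -> centre, yaw, dims; nose end found by narrow width"
    xy=P[:,:2].astype(np.float32); (c,wh,a)=cv2.minAreaRect(xy)
    if wh[0]<wh[1]: a+=90
    L,W=max(wh),min(wh); a=np.radians(a); R=np.array([[np.cos(a),np.sin(a)],[-np.sin(a),np.cos(a)]])
    q=(xy-c)@R.T
    e=lambda s:np.ptp(q[s*q[:,0]>L/2-.008][:,1])
    w1,w2=e(1),e(-1)
    if w1>w2:a+=np.pi
    return np.array(c),(np.degrees(a)+180)%360-180,L,W,w1,w2
E
cat > m.py <<'E'
from h import *
import sys
def meas(s,boxes,lo,hi):
    C=cloud(s)
    for n,(u0,v0,u1,v1) in boxes.items():
        P=C[v0:v1,u0:u1].reshape(-1,3); z=P[:,2]; ok=np.isfinite(z)
        l,h=lo.get(n,lo["*"]),hi.get(n,hi["*"])
        Q=P[(z>l)&(z<h)]; c,a,L,W,w1,w2=fit(Q)
        print(n,len(Q),"z99",np.percentile(z,98).round(4),"zmed",np.median(z).round(4),"c",c.round(4),"yaw",round(a,1),"LW",round(L,4),round(W,4),"ends",w1.round(3),w2.round(3))
if __name__=="__main__":
    s={k:v for k,v in np.load("top0.npz").items()}
    meas(s,dict(a=(125,225,190,315),b=(258,180,345,255),base=(395,205,460,295)),{"*":.03,"base":.034},{"*":.06})
    s={k:v for k,v in np.load("side0.npz").items()}
    meas(s,dict(a=(210,335,300,418),b=(270,235,325,302),base=(335,198,410,240)),{"*":.03,"base":.034},{"*":.06})
    im=np.load("top0.npz")["img"][:,:,::-1]
    cr=np.hstack([cv2.resize(im[v:v+100,u:u+100],None,fx=2.6,fy=2.6) for u,v in((107,220),(252,170),(378,200))])
    cv2.imwrite("pics/crop1.png",cr)
E
python3 m.py
```

```text
a 648 z99 0.0492 zmed 0.0017 c [0.4604 0.2722] yaw 165.4 LW 0.1388 0.0627 ends 0.038 0.061
b 491 z99 0.0488 zmed 0.0012 c [ 0.5627 -0.0081] yaw 129.0 LW 0.14 0.0613 ends 0.036 0.06
base 559 z99 0.0531 zmed 0.0052 c [ 0.5011 -0.2617] yaw 16.4 LW 0.139 0.0618 ends 0.036 0.06
a 1025 z99 0.0476 zmed 0.0003 c [0.463  0.2744] yaw 165.4 LW 0.1438 0.0621 ends 0.035 0.059
b 480 z99 0.0476 zmed 0.0002 c [ 0.5657 -0.0068] yaw 129.3 LW 0.1444 0.0601 ends 0.037 0.058
base 707 z99 0.0511 zmed 0.0043 c [ 0.5039 -0.2597] yaw 16.6 LW 0.1396 0.0682 ends 0.036 0.067
```

View pics/crop1.png

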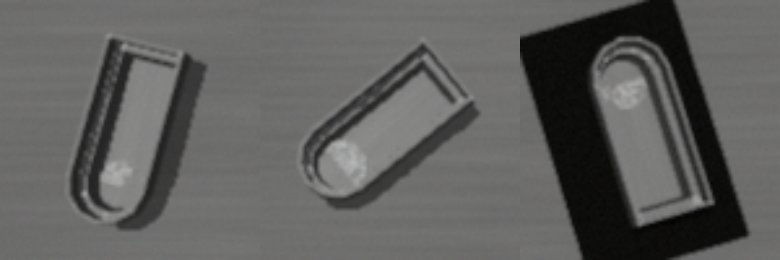

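All three match the 140 x 60 mm outline and rim height: base yaw 16.5, tray a 165.4, tray b 129. Nose ends are confirmed by the crop: noses at lower left for a and b, and up for the base. I'll go above tray b first.

Emit:
move_arm(rot=[[0,0,0.0249],[0,0,0.0249],[0,0,0.0249],[0,0,0.0249],[0,0,0.0249],[0,0,0.0249],[0,0,0.0249],[0,0,0.0249],[0,0,0.0249],[0,0,0.0249],[0,0,0.0249],[0,0,0.0249]], travel=[[0.056,0.0956,0],[0.056,0.0956,0],[0.056,0.0956,0],[0.056,0.0956,0],[0.056,0.0956,0],[0.056,0.0956,0],[0.056,0.0956,0],[0.056,0.0956,0],[0.056,0.0956,0],[0.056,0.0956,0],[0.056,0.0956,0],[0.056,0.0956,0]], jaw=[87,87,87,87,87,87,87,87,87,87,87,87], force=25)

```text
time_s: 1.1
ee_pos: [0.3977, -0.2932, 0.2335]
orientation: [-180.0, -0.0, 75.5]
ft_force: [0.8, 0.2, 0.1]
finger_gap: 0.0869
grasp_force: 0.0
```

Emit:
move_arm(rot=[[0,0,0.0249],[0,0,0.0249],[0,0,0.0249],[0,0,0.0249],[0,0,0.0249],[0,0,0.0249],[0,0,0.0249],[0,0,0.0249],[0,0,0.0249],[0,0,0.0249],[0,0,0.0249],[0,0,0.0249]], travel=[[0.056,0.0956,0],[0.056,0.0956,0],[0.056,0.0956,0],[0.056,0.0956,0],[0.056,0.0956,0],[0.056,0.0956,0],[0.056,0.0956,0],[0.056,0.0956,0],[0.056,0.0956,0],[0.056,0.0956,0],[0.056,0.0956,0],[0.056,0.0956,0]], jaw=[87,87,87,87,87,87,87,87,87,87,87,87])

```text
time_s: 2.1
ee_pos: [0.5657, -0.0064, 0.2333]
orientation: [-180.0, -0.0, 129.3]
ft_force: [-0.2, -0.2, -0.1]
finger_gap: 0.0869
grasp_force: 0.0
```

Emit:
move_arm(rot=[[0,0,0],[0,0,0],[0,0,0]], travel=[[0,0,0],[0,0,0],[0,0,0]], jaw=[87,87,87])

```text
time_s: 2.35
ee_pos: [0.5648, -0.008, 0.2332]
orientation: [-179.9, -0.0, 129.1]
ft_force: [-0.9, -0.5, -0.5]
finger_gap: 0.0872
grasp_force: 0.0
```

Emit:
move_arm(rot=[[0,0,0],[0,0,0],[0,0,0],[0,0,0],[0,0,0],[0,0,0],[0,0,0],[0,0,0],[0,0,0],[0,0,0],[0,0,0],[0,0,0]], travel=[[0,0,-0.088],[0,0,-0.088],[0,0,-0.088],[0,0,-0.088],[0,0,-0.088],[0,0,-0.088],[0,0,-0.088],[0,0,-0.088],[0,0,-0.042],[0,0,-0.042],[0,0,0],[0,0,0]], jaw=[87,87,87,87,87,87,87,87,87,87,87,87])

```text
time_s: 3.35
ee_pos: [0.5654, -0.0082, 0.0369]
orientation: [-180.0, -0.0, 129.1]
ft_force: [0.0, 0.4, 0.1]
finger_gap: 0.0873
grasp_force: 0.0
```

Emit:
move_arm(rot=[[0,0,0],[0,0,0],[0,0,0],[0,0,0],[0,0,0],[0,0,0],[0,0,0],[0,0,0],[0,0,0],[0,0,0],[0,0,0],[0,0,0]], travel=[[0,0,0],[0,0,0],[0,0,0],[0,0,0],[0,0,0],[0,0,0],[0,0,0],[0,0,0],[0,0,0],[0,0,0],[0,0,0],[0,0,0]], jaw=[70,64,58,55,55,55,55,55,55,55,55,55])

```text
time_s: 4.35
ee_pos: [0.5657, -0.0077, 0.0373]
orientation: [180.0, 0.0, 129.1]
ft_force: [-1.0, 0.1, 6.3]
finger_gap: 0.0598
grasp_force: 25.0
```

Emit:
move_arm(rot=[[0,0,0],[0,0,0],[0,0,0],[0,0,0],[0,0,0],[0,0,0],[0,0,-0.0261],[0,0,-0.0261],[0,0,-0.0261],[0,0,-0.0261],[0,0,-0.0261],[0,0,-0.0261]], travel=[[0,0,0.04],[0,0,0.08],[0,0,0.096],[0,0,0.096],[0,0,0.096],[0,0,0.072],[-0.0103,-0.0422,0],[-0.0103,-0.0422,0],[-0.0103,-0.0422,0],[-0.0103,-0.0422,0],[-0.0103,-0.0422,0],[-0.0103,-0.0422,0]], jaw=[55,55,55,55,55,55,55,55,55,55,55,55])

```text
time_s: 5.35
ee_pos: [0.5492, -0.0714, 0.1568]
orientation: [-180.0, -0.0, 100.7]
ft_force: [0.5, 1.0, -2.6]
finger_gap: 0.0602
grasp_force: 25.0
```

Emit:
move_arm(rot=[[0,0,-0.0261],[0,0,-0.0261],[0,0,-0.0261],[0,0,-0.0261],[0,0,-0.0261],[0,0,-0.0261],[0,0,-0.0261],[0,0,-0.0261],[0,0,-0.0261],[0,0,-0.0261],[0,0,-0.0261],[0,0,-0.0261]], travel=[[-0.0103,-0.0422,0],[-0.0103,-0.0422,0],[-0.0103,-0.0422,0],[-0.0103,-0.0422,0],[-0.0103,-0.0422,0],[-0.0103,-0.0422,0],[-0.0103,-0.0422,0],[-0.0103,-0.0422,0],[-0.0103,-0.0422,0],[-0.0103,-0.0422,0],[-0.0103,-0.0422,0],[-0.0103,-0.0422,0]], jaw=[55,55,55,55,55,55,55,55,55,55,55,55])

```text
time_s: 6.35
ee_pos: [0.5184, -0.1979, 0.1567]
orientation: [-180.0, 0.0, 44.3]
ft_force: [0.2, -0.5, -3.7]
finger_gap: 0.0595
grasp_force: 25.0
```

Emit:
move_arm(rot=[[0,0,-0.0261],[0,0,-0.0261],[0,0,-0.0261],[0,0,-0.0261],[0,0,-0.0261],[0,0,-0.0261],[0,0,0],[0,0,0],[0,0,0],[0,0,0]], travel=[[-0.0103,-0.0422,0],[-0.0103,-0.0422,0],[-0.0103,-0.0422,0],[-0.0103,-0.0422,0],[-0.0103,-0.0422,0],[-0.0103,-0.0422,0],[0,0,0],[0,0,0],[0,0,0],[0,0,0]], jaw=[55,55,55,55,55,55,55,55,55,55])

```text
time_s: 7.18
ee_pos: [0.5035, -0.2603, 0.1567]
orientation: [-180.0, 0.0, 16.5]
ft_force: [0.1, -0.1, -2.9]
finger_gap: 0.0598
grasp_force: 25.0
```

```bash
cat > held.py <<'E'
from h import *
import sys
tag=sys.argv[1]; zr=float(sys.argv[2]); c0=np.array(eval(sys.argv[3])); yaw=float(sys.argv[4])
a=np.radians(yaw); R=np.array([[np.cos(a),np.sin(a)],[-np.sin(a),np.cos(a)]])
o=manip.get_obs(); print(o["ee_pos"].round(4),o["orientation"].round(2))
for n in("top","side"):
    s=manip.snapshot(n); C=cloud(s).reshape(-1,3)
    q=(C[:,:2]-c0)@R.T
    m=(abs(q[:,0])<.09)&(abs(q[:,1])<.05)&(abs(C[:,2]-zr)<.02)&(abs(q[:,0])>.022)
    for nm,k in(("nose",m&(q[:,0]>0)),("sq",m&(q[:,0]<0))):
        p=q[k]; z=C[k,2]
        if len(p)<20: print(n,nm,len(p)); continue
        t=z>zr-.012;p2=p[t]; x=p2[:,0]; st=p2[abs(x)<.04]
        print(n,nm,len(p2),"zrim",np.percentile(z,95).round(4),"x",np.percentile(x,[1,99]).round(4),"y",np.percentile(p2[:,1],[1,99]).round(4),"straight y",st[:,1].min().round(4) if len(st) else 0,st[:,1].max().round(4) if len(st) else 0)
    cv2.imwrite(f"pics/{tag}_{n}.png",s["img"][:,:,::-1])
    u,v=proj(s,[*c0,zr]).astype(int); print(n,"px",u,v)
    if n=="side": cv2.imwrite(f"pics/{tag}_crop.png",cv2.resize(s["img"][max(v-100,0):v+100,max(u-120,0):u+120,::-1],None,fx=3,fy=3))
E
python3 held.py hb 0.165 "(.5025,-.2607)" 16.5
```

```text
[ 0.5035 -0.2603  0.1567] [-1.7997e+02  1.0000e-02  1.6470e+01]
top nose 78 zrim 0.17 x [0.0414 0.0696] y [-0.0094  0.0291] straight y 0 0
top sq 0
top px 437 241
side nose 202 zrim 0.1664 x [0.0227 0.0709] y [-0.0302  0.0343] straight y -0.0306 0.0358
side sq 232 zrim 0.1668 x [-0.0671 -0.0227] y [-0.0305  0.0343] straight y -0.0329 0.0347
side px 376 171
```

View pics/hb_crop.png

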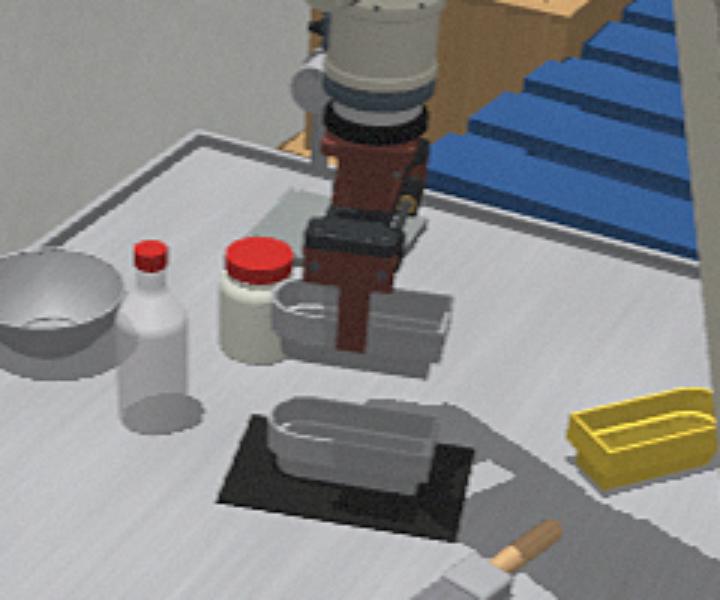

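The held tray's nose points left in the crop at about (275,300), the same as the base nose at (275,410). They line up to about 1–2 mm, so I'll lower it, slowly once the foot reaches the rim.

Emit:
move_arm(rot=[[0,0,0],[0,0,0],[0,0,0],[0,0,0],[0,0,0],[0,0,0],[0,0,0],[0,0,0],[0,0,0],[0,0,0]], travel=[[0,0,-0.062],[0,0,-0.062],[0,0,-0.062],[0,0,-0.062],[0,0,-0.016],[0,0,-0.016],[0,0,-0.016],[0,0,-0.016],[0,0,0],[0,0,0]], jaw=[55,55,55,55,55,55,55,55,55,55])

```text
time_s: 8.12
ee_pos: [0.5038, -0.261, 0.079]
orientation: [180.0, -0.0, 16.4]
ft_force: [-0.6, 0.8, -2.6]
finger_gap: 0.0597
grasp_force: 25.0
```

The foot has gone in freely: 10 mm deep with no contact force. I'll continue to seating.

Emit:
move_arm(rot=[[0,0,0],[0,0,0],[0,0,0],[0,0,0],[0,0,0],[0,0,0]], travel=[[0,0,-0.012],[0,0,-0.012],[0,0,-0.012],[0,0,-0.008],[0,0,0],[0,0,0]], jaw=[55,55,55,55,55,55])

```text
time_s: 8.62
ee_pos: [0.5035, -0.2609, 0.0675]
orientation: [-180.0, 0.0, 16.3]
ft_force: [-0.6, -0.6, -3.0]
finger_gap: 0.0596
grasp_force: 25.0
```

Emit:
move_arm(rot=[[0,0,0],[0,0,0],[0,0,0],[0,0,0]], travel=[[0,0,-0.004],[0,0,-0.002],[0,0,0],[0,0,0]], jaw=[55,55,55,55])

```text
time_s: 8.95
ee_pos: [0.5037, -0.261, 0.0672]
orientation: [180.0, -0.0, 16.3]
ft_force: [-3.9, 2.5, 8.2]
finger_gap: 0.0598
grasp_force: 25.0
```

Contact came exactly at the expected seating height. I'll release, rise and travel to tray a.

Emit:
move_arm(rot=[[0,0,0],[0,0,0],[0,0,0],[0,0,0],[0,0,0],[0,0,0],[0,0,0],[0,0,0],[0,0,0],[0,0,0],[0,0,0],[0,0,0]], travel=[[0,0,0],[0,0,0],[0,0,0],[0,0,0],[0,0,0],[0,0,0],[0,0,0.05],[0,0,0.1],[0,0,0.125],[0,0,0.125],[0,0,0.125],[0,0,0.125]], jaw=[62,66,72,80,87,87,87,87,87,87,87,87])

```text
time_s: 9.95
ee_pos: [0.5033, -0.2608, 0.2311]
orientation: [180.0, -0.0, 16.3]
ft_force: [0.5, 0.8, -0.5]
finger_gap: 0.0869
grasp_force: 0.0
```

Emit:
move_arm(rot=[[0,0,0.0296],[0,0,0.0296],[0,0,0.0296],[0,0,0.0296],[0,0,0.0296],[0,0,0.0296],[0,0,0.0296],[0,0,0.0296],[0,0,0.0296],[0,0,0.0296],[0,0,0.0296],[0,0,0.0296]], travel=[[-0.006,0.0762,0],[-0.006,0.0762,0],[-0.006,0.0762,0],[-0.006,0.0762,0],[-0.006,0.0762,0],[-0.006,0.0762,0],[-0.006,0.0762,0],[-0.006,0.0762,0],[-0.006,0.0762,0],[-0.006,0.0762,0],[-0.006,0.0762,0],[-0.006,0.0762,0]], jaw=[87,87,87,87,87,87,87,87,87,87,87,87])

```text
time_s: 10.95
ee_pos: [0.4854, -0.0315, 0.2296]
orientation: [180.0, -0.0, 80.5]
ft_force: [0.7, 0.6, 0.8]
finger_gap: 0.0867
grasp_force: 0.0
```

Emit:
move_arm(rot=[[0,0,0.0296],[0,0,0.0296],[0,0,0.0296],[0,0,0.0296],[0,0,0.0296],[0,0,0.0296],[0,0,0.0296],[0,0,0.0296],[0,0,0.0296],[0,0,0.0296],[0,0,0.0296],[0,0,0.0296]], travel=[[-0.006,0.0762,0],[-0.006,0.0762,0],[-0.006,0.0762,0],[-0.006,0.0762,0],[-0.006,0.0762,0],[-0.006,0.0762,0],[-0.006,0.0762,0],[-0.006,0.0762,0],[-0.006,0.0762,0],[-0.006,0.0762,0],[-0.006,0.0762,0],[-0.006,0.0762,0]], jaw=[87,87,87,87,87,87,87,87,87,87,87,87])

```text
time_s: 11.95
ee_pos: [0.4674, 0.1972, 0.2296]
orientation: [180.0, 0.0, 144.5]
ft_force: [0.6, -0.8, 0.3]
finger_gap: 0.0872
grasp_force: 0.0
```

Emit:
move_arm(rot=[[0,0,0.0296],[0,0,0.0296],[0,0,0.0296],[0,0,0.0296],[0,0,0],[0,0,0],[0,0,0]], travel=[[-0.006,0.0762,0],[-0.006,0.0762,0],[-0.006,0.0762,0],[-0.006,0.0762,0],[0,0,0],[0,0,0],[0,0,0]], jaw=[87,87,87,87,87,87,87])

```text
time_s: 12.53
ee_pos: [0.4614, 0.2719, 0.229]
orientation: [-180.0, 0.0, 165.4]
ft_force: [-0.1, -0.0, -0.3]
finger_gap: 0.0874
grasp_force: 0.0
```

```bash
cat > st.py <<'E'
from m import *
import sys
lo,tag=float(sys.argv[1]),sys.argv[2]
for n,b in(("top",(395,195,470,300)),("side",(325,165,420,245))):
    s=manip.snapshot(n); meas(s,dict(stack=b),{"*":lo},{"*":.15})
    cv2.imwrite(f"pics/{tag}_{n}.png",s["img"][:,:,::-1])
E
python3 st.py .06 st1
```

```text
stack 592 z99 0.079 zmed 0.0044 c [ 0.5019 -0.2614] yaw 16.3 LW 0.1388 0.0616 ends 0.039 0.06
stack 913 z99 0.0767 zmed 0.0016 c [ 0.5673 -0.3005] yaw -28.6 LW 0.2953 0.1295 ends 0.012 0.004
```

The two are seated: the rim reads 79 mm against 78 expected, and the centre is within 1 mm of the base. Now tray a.

Emit:
move_arm(rot=[[0,0,0],[0,0,0],[0,0,0],[0,0,0],[0,0,0],[0,0,0],[0,0,0],[0,0,0],[0,0,0],[0,0,0],[0,0,0],[0,0,0]], travel=[[0,0.002,-0.088],[0,0,-0.088],[0,0,-0.088],[0,0,-0.088],[0,0,-0.088],[0,0,-0.088],[0,0,-0.088],[0,0,-0.088],[0,0,-0.032],[0,0,-0.032],[0,0,0],[0,0,0]], jaw=[87,87,87,87,87,87,87,87,87,87,87,87])

```text
time_s: 13.63
ee_pos: [0.462, 0.2729, 0.0372]
orientation: [180.0, 0.0, 165.5]
ft_force: [-0.4, 0.6, -0.4]
finger_gap: 0.087
grasp_force: 0.0
```

Emit:
move_arm(rot=[[0,0,0],[0,0,0],[0,0,0],[0,0,0],[0,0,0],[0,0,0],[0,0,0],[0,0,0],[0,0,0],[0,0,0],[0,0,0],[0,0,0]], travel=[[0,0,0],[0,0,0],[0,0,0],[0,0,0],[0,0,0],[0,0,0],[0,0,0],[0,0,0],[0,0,0],[0,0,0],[0,0,0],[0,0,0]], jaw=[70,64,58,55,55,55,55,55,55,55,55,55])

```text
time_s: 14.63
ee_pos: [0.4619, 0.2732, 0.0372]
orientation: [180.0, 0.0, 165.5]
ft_force: [-1.5, -0.3, 6.4]
finger_gap: 0.0602
grasp_force: 25.0
```

Emit:
move_arm(rot=[[0,0,0],[0,0,0],[0,0,0],[0,0,0],[0,0,0],[0,0,0],[0,0,0],[0,0,-0.0296],[0,0,-0.0296],[0,0,-0.0296],[0,0,-0.0296]], travel=[[0,0,0.04],[0,0,0.08],[0,0,0.1],[0,0,0.1],[0,0,0.1],[0,0,0.1],[0,0,0],[0.0059,-0.0762,0],[0.0059,-0.0762,0],[0.0059,-0.0762,0],[0.0059,-0.0762,0]], jaw=[55,55,55,55,55,55,55,55,55,55,55])

```text
time_s: 15.55
ee_pos: [0.4667, 0.1957, 0.166]
orientation: [-179.9, -0.0, 144.0]
ft_force: [-0.1, 0.1, -2.0]
finger_gap: 0.0596
grasp_force: 25.0
```

Emit:
move_arm(rot=[[0,0,-0.0296],[0,0,-0.0296],[0,0,-0.0296],[0,0,-0.0296],[0,0,-0.0296],[0,0,-0.0296],[0,0,-0.0296],[0,0,-0.0296],[0,0,-0.0296],[0,0,-0.0296],[0,0,-0.0296],[0,0,-0.0296]], travel=[[0.0059,-0.0762,0],[0.0059,-0.0762,0],[0.0059,-0.0762,0],[0.0059,-0.0762,0],[0.0059,-0.0762,0],[0.0059,-0.0762,0],[0.0059,-0.0762,0],[0.0059,-0.0762,0],[0.0059,-0.0762,0],[0.0059,-0.0762,0],[0.0059,-0.0762,0],[0.0059,-0.0762,0]], jaw=[55,55,55,55,55,55,55,55,55,55,55,55])

```text
time_s: 16.55
ee_pos: [0.4844, -0.0327, 0.1659]
orientation: [-179.9, 0.0, 80.0]
ft_force: [-0.1, 0.1, -1.9]
finger_gap: 0.0599
grasp_force: 25.0
```

Emit:
move_arm(rot=[[0,0,-0.0296],[0,0,-0.0296],[0,0,-0.0296],[0,0,-0.0296],[0,0,-0.0296],[0,0,-0.0296],[0,0,-0.0296],[0,0,-0.0296],[0,0,-0.0296],[0,0,-0.0296],[0,0,-0.0296],[0,0,-0.0296]], travel=[[0.0059,-0.0762,0],[0.0059,-0.0762,0],[0.0059,-0.0762,0],[0.0059,-0.0762,0],[0.0059,-0.0762,0],[0.0059,-0.0762,0],[0.0059,-0.0762,0],[0.0059,-0.0762,0],[0.0059,-0.0762,0],[0.0059,-0.0762,0],[0.0059,-0.0762,0],[0.0059,-0.0762,0]], jaw=[55,55,55,55,55,55,55,55,55,55,55,55])

```text
time_s: 17.55
ee_pos: [0.5021, -0.261, 0.1657]
orientation: [-179.9, 0.1, 16.1]
ft_force: [0.9, 0.4, -1.2]
finger_gap: 0.0597
grasp_force: 25.0
```

Emit:
move_arm(rot=[[0,0,0],[0,0,0],[0,0,0],[0,0,0]], travel=[[0,0,0],[0,0,0],[0,0,0],[0,0,0]], jaw=[55,55,55,55])

```text
time_s: 17.88
ee_pos: [0.5024, -0.2594, 0.1662]
orientation: [-179.9, 0.1, 16.5]
ft_force: [-0.0, -0.5, -1.5]
finger_gap: 0.0596
grasp_force: 25.0
```

```bash
python3 held.py ha 0.178 "(.5025,-.2607)" 16.3
```

```text
[ 0.5024 -0.2594  0.1662] [-1.7994e+02  5.0000e-02  1.6460e+01]
top nose 72 zrim 0.1795 x [0.0396 0.0671] y [-0.008   0.0306] straight y 0.028 0.0304
top sq 0
top px 439 240
side nose 159 zrim 0.1761 x [0.0228 0.069 ] y [-0.0266  0.0361] straight y -0.0278 0.0367
side sq 198 zrim 0.1765 x [-0.0689 -0.0233] y [-0.0294  0.0349] straight y -0.0304 0.0356
side px 376 167
```

View pics/ha_crop.png

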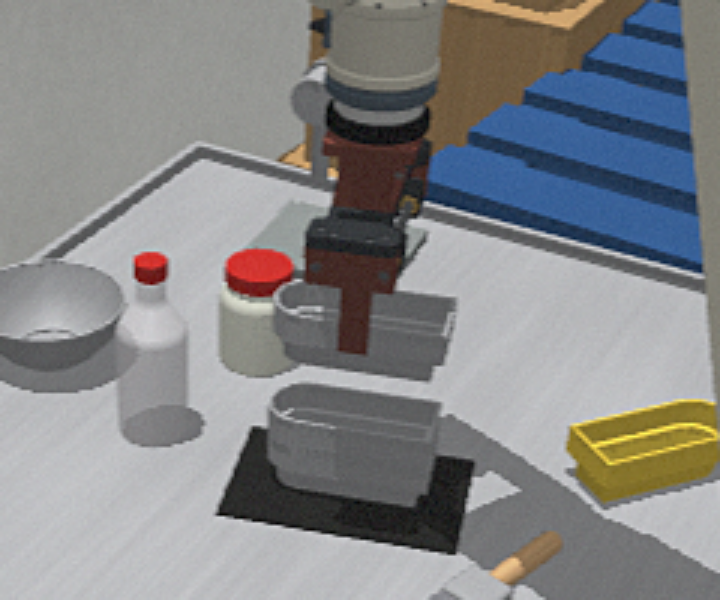

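The held tray's nose is at (275,305), the same way as the stack below at (272,400), with no tilt. Compared with the first tray's pose it sits 1.9 mm back and 1.5 mm aside. I'll correct that and lower.

Emit:
move_arm(rot=[[0,0,0],[0,0,0],[0,0,0],[0,0,0],[0,0,0],[0,0,0],[0,0,0],[0,0,0],[0,0,0],[0,0,0]], travel=[[0.009,-0.004,0],[0,0,-0.06],[0,0,-0.06],[0,0,-0.06],[0,0,-0.016],[0,0,-0.016],[0,0,-0.016],[0,0,-0.016],[0,0,0],[0,0,0]], jaw=[55,55,55,55,55,55,55,55,55,55])

```text
time_s: 18.82
ee_pos: [0.5053, -0.2615, 0.1059]
orientation: [180.0, -0.0, 16.4]
ft_force: [0.2, 0.6, -2.5]
finger_gap: 0.0595
grasp_force: 25.0
```

Emit:
move_arm(rot=[[0,0,0],[0,0,0],[0,0,0],[0,0,0],[0,0,0],[0,0,0]], travel=[[0,0,-0.012],[0,0,-0.012],[0,0,-0.012],[0,0,-0.01],[0,0,0],[0,0,0]], jaw=[55,55,55,55,55,55])

```text
time_s: 19.32
ee_pos: [0.505, -0.2614, 0.0939]
orientation: [-180.0, 0.0, 16.3]
ft_force: [-0.1, -0.1, -2.0]
finger_gap: 0.0598
grasp_force: 25.0
```

Emit:
move_arm(rot=[[0,0,0],[0,0,0],[0,0,0],[0,0,0]], travel=[[0,0,-0.004],[0,0,-0.002],[0,0,0],[0,0,0]], jaw=[55,55,55,55])

```text
time_s: 19.65
ee_pos: [0.5053, -0.2616, 0.0932]
orientation: [180.0, -0.0, 16.3]
ft_force: [-1.5, 0.0, 5.4]
finger_gap: 0.0601
grasp_force: 25.0
```

Seated at the expected height. I'll release, rise, move aside and check.

Emit:
move_arm(rot=[[0,0,0],[0,0,0],[0,0,0],[0,0,0],[0,0,0],[0,0,0],[0,0,0],[0,0,0],[0,0,0],[0,0,0],[0,0,0],[0,0,0]], travel=[[0,0,0],[0,0,0],[0,0,0],[0,0,0],[0,0,0],[0,0,0],[0,0,0.05],[0,0,0.1],[0,0,0.12],[0,0,0.12],[0,0,0.12],[0,0,0.1]], jaw=[62,66,72,80,87,87,87,87,87,87,87,87])

```text
time_s: 20.65
ee_pos: [0.5054, -0.2616, 0.2484]
orientation: [179.9, -0.1, 16.3]
ft_force: [0.7, -0.2, -1.0]
finger_gap: 0.0868
grasp_force: 0.0
```

Emit:
move_arm(rot=[[0,0,0],[0,0,0],[0,0,0],[0,0,0],[0,0,0],[0,0,0],[0,0,0],[0,0,0],[0,0,0],[0,0,0],[0,0,0],[0,0,0]], travel=[[0,0.1,0],[0,0.1,0],[0,0.1,0],[0,0.1,0],[0,0.1,0],[0,0.1,0],[0,0.1,0],[0,0.1,0],[0,0.1,0],[0,0.1,0],[0,0,0],[0,0,0]], jaw=[87,87,87,87,87,87,87,87,87,87,87,87])

```text
time_s: 21.65
ee_pos: [0.5052, -0.0106, 0.246]
orientation: [180.0, -0.0, 16.5]
ft_force: [0.0, -0.3, 0.8]
finger_gap: 0.0868
grasp_force: 0.0
```

```bash
sed -i 's/(395,195,470,300)/(395,190,460,300)/' st.py; python3 st.py .09 st2; python3 -c "
import cv2;i=cv2.imread('pics/st2_side.png');cv2.imwrite('pics/st2_c.png',cv2.resize(i[140:300,230:430],None,fx=3.6,fy=3.6))"
```

```text
stack 536 z99 0.105 zmed 0.0053 c [ 0.5026 -0.2624] yaw 16.1 LW 0.1391 0.0615 ends 0.038 0.061
stack 594 z99 0.2497 zmed 0.0031 c [ 0.5051 -0.2597] yaw 15.1 LW 0.1401 0.0674 ends 0.035 0.064
```

View pics/st2_top.png

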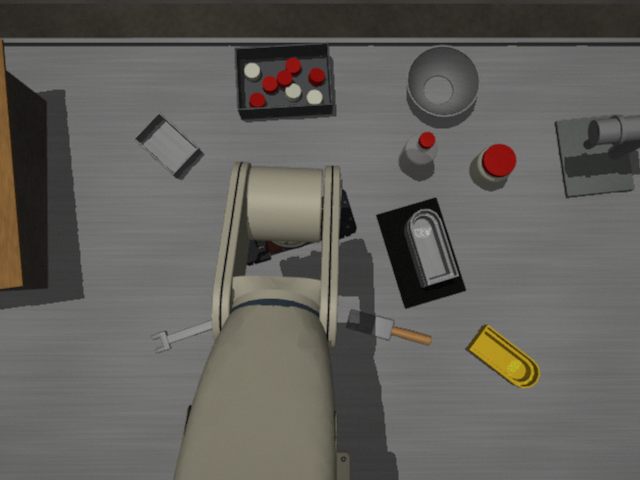

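View pics/st2_c.png

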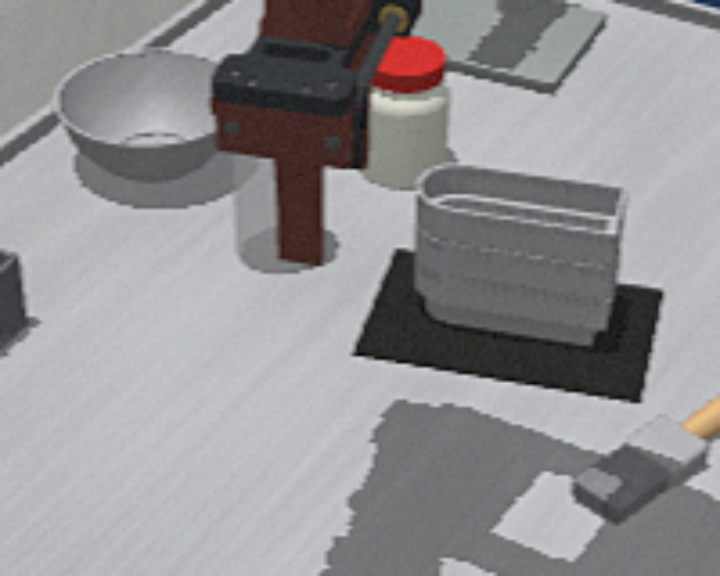

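The pictures show the stack of three upright on the mat, at (432,248) in the top view. The collars are flush and the rim reads 105 mm against 104 expected. The bystanders are where they were.

```bash
python3 -c "
from rig import manip; print(manip.sign_off())"
```

```text
the job is handed in; nothing more can be done
None
```

The job is handed in: both trays are nested in the base tray, noses aligned and fully seated, and the stack of three stands upright on the mat after about 22 s of robot time, with no bystander seen to have moved.

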